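# Turn the sealed coaster over to dry

## Robot

A 7-joint arm with a two-finger parallel gripper is mounted at the origin on the work surface. World frame = base frame: x ahead of the robot, y to its left, z up, the work surface at z = 0. Lengths are in m, angles in degrees, forces in N, time in s.
With the tool pointing down it reaches from about 0.425 to 0.825 m from the base axis. Payload 3.6 kg.
Tool frame: the origin (TCP) lies midway between the tips of the shut fingers; the grasp point (between the pads) lies 19 mm behind it (manip.pinch_z is the distance from the TCP to the grasp point, in m); z points along the fingers, y is the line along which they close (so a half turn about z gives the same grasp; the last joint's range is limited). The gripper opens to 93 mm and grips with 3 to 60 N. Pads are 15 mm wide; open, the fingers measure 128 mm over their backs; the gripper's body (75 mm by 188 mm) begins 65 mm behind the grasp point.
Start: joints at [-76.232, 35.231, -0.722, 81.555, 0.464, 63.22, -2.315], TCP at [0.171, 0.627, 0.219] pointing down, gripper open.
Joint ranges: [-178.69, 178.69], [-17.37, 117.87], [-77.05, 75.6], [15.02, 138.74], [-78.02, 258.01], [0.78, 113.62], [-162.83, 162.83]. Speed limits (degrees/s): [159.86, 159.86, 180, 180, 180, 180, 180].

## Interface

Orientations are given as [roll, pitch, yaw] about the fixed x, y, z axes, in that order (R = Rz(yaw) Ry(pitch) Rx(roll)).
In Python, from station import manip, read_camera, camera_model, order gives the robot as it stands.
- The arm moves only by the tool arm_command, never from a script. Its argument "series" is a list that holds one entry, the list of rows, each a list of 7 numbers: the finger opening in m, from 0 to 0.093, then the shift along the tool's x, y, z in m, then the turn, a rotation vector about the tool's x, y, z in rad. In form: [[[jaw, tx, ty, tz, wx, wy, wz], ...]]. A call has 1 to 20 rows; each row is the pose to reach, as a shift and turn from the pose commanded when the call began, along the tool's axes at that moment; what a row does not reach only later rows make up. A row lasts 1/12 s, in which the tool goes at most 41.7 mm and 7.16 degrees, less where a joint would pass 70% of its speed; a pose out of reach is approached as far as the arm can. A call with a gripper value outside its range is refused whole. The fingers move at their own pace and stop on an object; "grip_force" is the grip in N (left out, the last holds). Time passes only in rows, so rows that repeat a pose let the fingers close. It gives the time, the measured TCP pose, the force, the opening and the grip force at its end, in the units of the state.
- manip.observe(): the state, without advancing time (a new reading comes with each control period).
- read_camera(name): name is "side" or "top"; returns the picture (480x640x3 uint8, red, green, blue); there is no depth.
- camera_model(name): a dict with "K" (3x3 intrinsics, pixels), "rvec" (rotation vector, rad) and "tvec" (3), from world to camera coordinates, as OpenCV has them. Camera axes: x right, y down, z forward; pixel columns grow to the right and rows downward; lengths in m; the calibration is good to about 2 mm. A picture is of the moment at which its call begins. camera_model takes no time and is no camera call.
- order.hand_in(): hands the job in; it is judged then, once.
The state is a dict: "t": time; "joints": joint angles; "qvel": joint speeds; "joint_efforts": joint torques, N m; "eef_pos": TCP position; "ee_rot": TCP orientation; "wrist_force": force on the tool from outside, world axes, zero at the start; "moment": the same for the moment, N m; "grip_width": finger opening in m; "gripper_force": force on a finger pad.
Only numpy, scipy, OpenCV 4.12 (cv2) and the standard library are available. Lean on these libraries where they do the work, as an engineer would, in place of code of your own. Each camera call takes 0.05 s, during which the arm holds its last target. There are 200 camera calls.

## Task

The stone coaster on the low level of the wooden stand has just been sealed, so neither the fingers nor the arm may touch it. Lift the hair tie tub off the stand's upper deck and stand it in the middle of the round mat, then use the spatula to lever the coaster up and flip it over onto the upper deck so that it lies flat there with its cork back up. Finally lay the spatula down on the shelf, resting flat on its blade, and do not shift or tip the canister, ring dish or tweezers.

Things in the scene. Friction and masses are not known exactly. Their poses are not given: they have to be found in the camera images.
- stand: Fixed wooden drying stand. Origin on the shelf (z=0) under the middle of the step; x level, from the low level towards the upper deck; y along the step. Low level: top 14 mm above the shelf, x -55 to 0 mm, 100 mm wide. Upper deck: top 24 mm high, x 0 to 105 mm, 110 mm wide, with a lip 8 mm high on its far 6 mm.
- stand_step (a point): Middle of the step's upper edge, 24 mm above the shelf. The step face stands 10 mm above the low level; it stops the coaster's far edge from sliding when its near edge is levered up, so the coaster swings up against it and topples onto the deck.
- coaster_center (a point): Centre of the loose square coaster, 84 x 84 x 9 mm, about 0.12 kg: grey stone 7 mm, cork back 2 mm. Starts cork down on the low level, square to the stand within 3 degrees, far edge 2 to 8 mm from the step; its near edge overhangs the low level by 31 to 37 mm, 14 mm above the shelf. Own axes: z out of the stone face (up at the start, finally down), x and y along its sides.
- tub_center (a point): Centre, half-way up, of the loose orange hair tie tub: an open cup, rim radius 28 mm (tapering a little to the base), 50 mm tall, wall 3 mm, 0.06 kg. z points out of its mouth. Starts upright on the upper deck, where the coaster has to land.
- mat_top (a point): Centre of the top face of the fixed round rubber mat, radius 45 mm, 3 mm thick, lying on the shelf.
- spatula_grip (a point): Mid-handle grip point of the loose spatula (0.12 kg), 65 mm above the shelf at rest. Own axes: x to the blade's tip, y across, z up. Steel blade 66 x 48 x 2 mm lies flat; its front edge is 83 mm ahead of this point, underside 65 mm below. Black handle: bar 16 mm wide (flat sides face +y, -y) by 18 mm, leaning back 25 degrees from upright, top 105 mm above the shelf. Stands by itself.
- spatula_tip (a point): Middle of the front edge of the spatula's blade, half-way through its 2 mm thickness; same axes as the grip point.
- canister: Loose chrome cylindrical swab canister, radius 32 mm, 95 mm tall; origin at the centre of its underside. Stands beside the stand. Leave it alone.
- dish: Loose small white ceramic ring dish, rim radius 35 mm, 22 mm tall; origin at the centre of its underside. Stands beside the stand. Leave it alone.
- tweezers: Loose steel tweezers, 95 mm long, 16 mm wide, 8 mm high, lying along their x axis on the shelf; origin at the underside of the middle. Leave them alone.

How it is judged (in metres and radians):
On the way, in this order (a step that is already met when the one before it is completed fails the run):
1. the tub stands upright in the middle of the round mat while the coaster is still stone side up (horizontal distance between tub_center and mat_top below 0.022 m and height (world z) of tub_center below 0.034 m and angle between tub_center's own z axis and vertical below 0.1 rad and angle between coaster_center's own z axis and vertical below 0.3 rad and contact force between the fingers and tub below 0.05 N), for 0.2 s.
2. the spatula, held in the fingers, levers the coaster up (angle between coaster_center's own z axis and vertical above 0.6 rad and contact force between spatula and coaster above 0.05 N and contact force between the fingers and spatula above 0.5 N), for 0.02 s.
3. the coaster lies on the upper deck, cork up (angle between coaster_center's own z axis and vertical above 3.02 rad and z of coaster_center in the frame of stand above 0.024 m and x of coaster_center in the frame of stand above 0.01 m), for 0.2 s.
At the end, for the whole second after the job is handed in: Coaster flat on the upper deck, cork up (within 0.12 rad), its centre 10 to 75 mm past the step and within 40 mm of the stand's middle line; tub upright on the mat, centre within 22 mm of the mat's; spatula flat on its blade on the shelf; all at rest (all of step 3 and x of coaster_center in the frame of stand below 0.075 m and y of coaster_center in the frame of stand between -0.04 and 0.04 m and z of coaster_center in the frame of stand below 0.034 m and linear speed of each of coaster, spatula below 0.02 m/s and horizontal distance between tub_center and mat_top below 0.022 m and height (world z) of tub_center below 0.034 m and angle between tub_center's own z axis and vertical below 0.1 rad and height (world z) of spatula_tip below 0.006 m and angle between spatula_tip's own z axis and vertical below 0.08 rad); the robot touches nothing.
It fails at once if the fingers or arm touch the coaster (contact force between any of the fingers, the arm and coaster above 0.3 N).
It fails at once if the canister is shifted by over 15 mm or tipped (distance of canister from where it was at the start of the episode above 0.015 m or angle between canister's own z axis and vertical above 0.3 rad).
It fails at once if the ring dish is shifted by over 15 mm (distance of dish from where it was at the start of the episode above 0.015 m).
It fails at once if the tweezers are shifted by over 15 mm (distance of tweezers from where it was at the start of the episode above 0.015 m).
It also fails if it takes over 72 s, if anything falls off the work surface, if the arm or the gripper's body presses on something with over 40 N, if the wrist force passes 120 N, or if a joint passes its speed limit or range.

## Working session

There is one attempt and no reset: what is moved stays moved. The work goes in short steps, Python scripts to look and compute and a tool call to move; the robot and the scene stay as the last step left them, time stands still between calls to the robot, and variables do not carry over. Pictures are saved under pics/ and viewed, at most 10 in all, crops included, and the job is handed in when it is done.

Besides the shell and the picture viewer there is one more tool, called after ">>>" as name([rows], argument=value, ...), one row to a line, values as JSON. arm_command: Moves the arm, as the interface text tells. Its arguments: {"type":"object","properties":{"series":{"type":"array"},"grip_force":{"type":"number"}},"required":["series"]}

```bash
mkdir -p pics; ls; python3 - <<'E'
from station import manip, read_camera, camera_model, order
import cv2, numpy as np
for n in ("side","top"):
    im=read_camera(n); cv2.imwrite(f"pics/{n}0.png",im[:,:,::-1])
    m=camera_model(n); R=cv2.Rodrigues(np.array(m["rvec"]))[0]; print(n,m["K"],-R.T@np.array(m["tvec"]).ravel(),R[2])
print(manip.observe(), manip.pinch_z)
E
```

```text
pics
side [[551.12587947   0.         312.79620728]
 [  0.         551.12587947 225.32101233]
 [  0.           0.           1.        ]] [ 0.20000477 -0.65766902  0.83987975] [ 0.34259927  0.61070459 -0.71390871]
top [[618.06003142   0.         311.72007597]
 [  0.         618.06003142 230.20185351]
 [  0.           0.           1.        ]] [0.34873554 0.00568644 1.41653647] [ 0.15942997 -0.00400329 -0.98720112]
{'t': 0.1, 'joints': array([-76.23189407,  35.28371632,  -0.72430632,  81.63192722,
         0.46518536,  63.22102763,  -2.31257535]), 'qvel': array([-0.04949053, -0.23327364,  0.02314248, -0.21791645,  0.11450834,
        0.0108099 ,  0.00152448]), 'joint_efforts': array([ 7.60979019e-04, -4.60044551e+01,  2.09577656e-01, -1.66243815e+01,
       -6.12709927e-02,  1.69764971e-02,  1.07939384e-04]), 'eef_pos': array([0.17115961, 0.62631017, 0.21759812]), 'ee_rot': array([-1.79866228e+02,  1.83235833e-03,  1.64721150e+02]), 'wrist_force': array([-0.09185417,  0.43627962,  0.35678107]), 'moment': array([ 0.01171609, -0.02362017, -0.03565554]), 'gripper_force': 0.0, 'grip_width': 0.0928967696210218} 0.0188
```

View pics/side0.png

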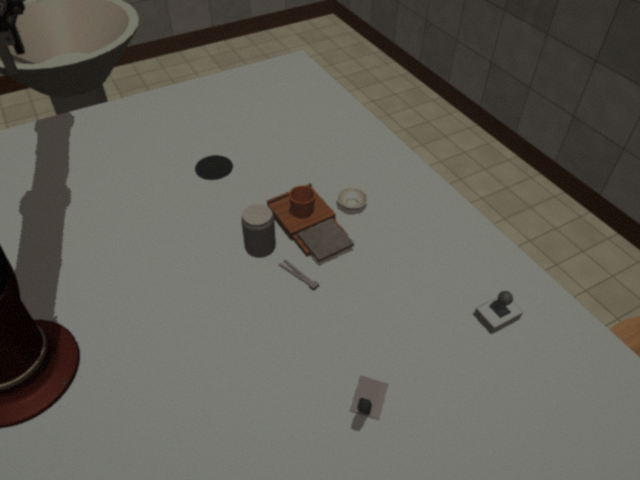

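View pics/top0.png

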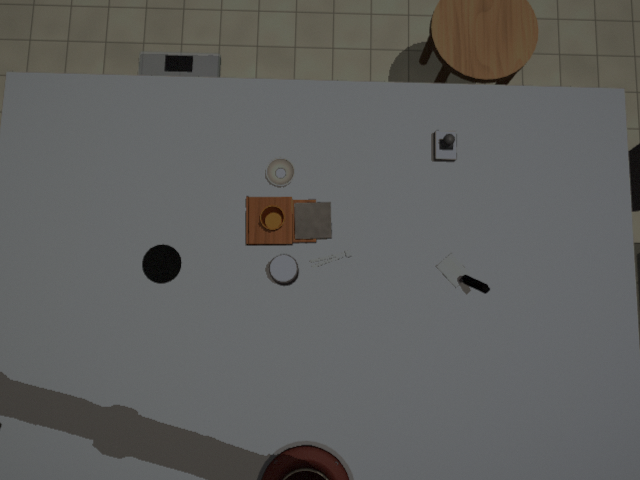

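Side view: tub (302,200), coaster (326,240), mat (214,167), spatula blade (368,395), canister (258,230), dish (352,200). Top view: tub (272,219), coaster (313,220), mat (162,264), blade (452,269), handle (475,283), tweezers (330,258). Next, enlarged crops.

```bash
cat > h.py <<'E'
import cv2, numpy as np
from station import manip, read_camera, camera_model, order
def cam(n):
    m=camera_model(n); R=cv2.Rodrigues(np.array(m["rvec"]))[0]; t=np.array(m["tvec"]).ravel(); return np.array(m["K"]),R,t
def ray(n,p):
    K,R,t=cam(n); d=R.T@np.linalg.solve(K,[p[0],p[1],1.]); return -R.T@t,d/np.linalg.norm(d)
def onz(n,p,z):
    c,d=ray(n,p); return c+d*(z-c[2])/d[2]
def tri(p,q):  # side px, top px -> point, gap
    a,u=ray("side",p); b,v=ray("top",q)
    s=np.linalg.lstsq(np.c_[u,-v],b-a,rcond=None)[0]
    A=a+s[0]*u; B=b+s[1]*v; return (A+B)/2, np.linalg.norm(A-B)
def proj(n,X):
    K,R,t=cam(n); x=K@(R@np.array(X)+t); return x[:2]/x[2]
E
python3 - <<'E'
import cv2,numpy as np
t=cv2.imread("pics/top0.png"); s=cv2.imread("pics/side0.png")
def c(im,x,y,w=100,h=75): 
    return cv2.convertScaleAbs(cv2.resize(im[y:y+h,x:x+w],(400,300),interpolation=cv2.INTER_CUBIC),alpha=1.5)
cv2.imwrite("pics/crops.png",np.vstack([np.hstack([c(t,240,180),c(t,420,235)]),np.hstack([c(s,260,180),c(s,320,355)])]))
E
```

```text
(no output)
```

View pics/crops.png

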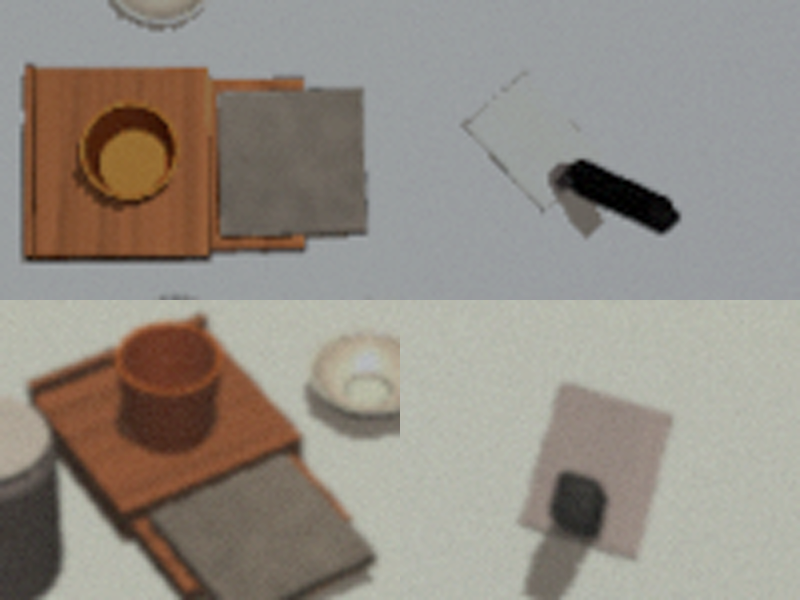

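Crops show: step edge at top px ≈(292.4,197)-(292.4,244.5); coaster top corners ≈(295,202.5),(330.5,202),(331.5,238.5),(295,239); blade corners in side ≈(360.5,375.5),(388,384),(379,419.5),(350.5,411).

```bash
python3 - <<'E'
from h import *
np.set_printoptions(precision=4,suppress=True)
t=cv2.imread("pics/top0.png"); s=cv2.imread("pics/side0.png")
def big(m):
    c=max(cv2.findContours(m.astype(np.uint8),cv2.RETR_EXTERNAL,cv2.CHAIN_APPROX_NONE)[0],key=cv2.contourArea); return c[:,0].astype(float)
def roi(im,x,y,w,h):
    m=np.zeros(im.shape[:2],bool); m[y:y+h,x:x+w]=1; return m
def rect(n,c,z,tag):
    P=np.array([onz(n,p,z)[:2] for p in c]); r=cv2.minAreaRect((P*1000).astype(np.float32)); print(tag,r,"\n",cv2.boxPoints(r))
hs=cv2.cvtColor(s,cv2.COLOR_BGR2HSV).astype(int); ht=cv2.cvtColor(t,cv2.COLOR_BGR2HSV).astype(int)
print("blade px",s[385,372],"table",s[385,340],"handle",s[405,364])
B=s.astype(int)
m=roi(s,340,365,60,65)&(((B[:,:,2]-B[:,:,1])>3)|(B.max(2)<60)); 
m=cv2.morphologyEx(m.astype(np.uint8),cv2.MORPH_OPEN,np.ones((3,3)))
c=big(m); print(m.sum()); rect("side",c,0.002,"blade side")
for p in [(360.5,375.5),(388,383.75),(379,419.5),(350.5,410.75)]: print("corner",onz("side",p,0.002))
for p in [(436,266),(451.3,252.8),(455.5,287.5)]: print("topcorner",onz("top",p,0.002))
# coaster
m=roi(t,290,195,50,50)&(ht[:,:,1]<60)&(ht[:,:,2]<125); rect("top",big(m),0.023,"coaster top")
for p in [(297.5,306.5),]: pass
# deck
m=roi(t,240,190,53,60)&(ht[:,:,1]>90); rect("top",big(m),0.024,"deck")
for p in [(292.4,196.7),(292.4,244.4),(246,196.5),(246,245)]: print("deck",onz("top",p,0.024))
print("tri deck step corner near side",tri((260+300/4,180+142/4),(292.4,196.7)),tri((260+128/4,180+210/4),(292.4,244.4)))
print("tri coaster corner",tri((260+372/4,180+257/4),(330.3,202.2)))
# tub rim (ellipses by hand from crops)
print("tub rim", tri((260+168/4,180+60/4),(240+129/4,180+151/4)),onz("top",(240+129/4,180+151/4),.074))
m=ht[:,:,2]<50; m&=roi(t,130,235,70,60); c=big(m); e=cv2.fitEllipse(c.astype(np.float32)); print("mat",e,onz("top",e[0],.003))
m=(hs[:,:,2]<60)&roi(s,185,145,60,45); e2=cv2.fitEllipse(big(m).astype(np.float32)); print("mat tri",tri(e2[0],e[0]))
# handle
m=(ht[:,:,2]<40)&roi(t,455,265,45,35); r=cv2.minAreaRect(big(m).astype(np.float32)); print("handle",cv2.boxPoints(r))
for p in cv2.boxPoints(r): print(onz("top",p,.105))
print("can",onz("top",(284,267),.095),"dish",onz("top",(280,172),.022), [onz("top",p,.004)[:2] for p in[(310,262),(351,254)]])
E
```

```text
blade px [84 88 98] table [116 123 122] handle [30 31 32]
1129
blade side ((492.8398742675781, -327.4353942871094), (66.66770935058594, 48.52249526977539), 43.672119140625) 
 [[ 451.9763 -332.9052]
 [ 485.4825 -368.0017]
 [ 533.7035 -321.9656]
 [ 500.1972 -286.8691]]
corner [ 0.5009 -0.2888  0.002 ]
corner [ 0.5328 -0.3236  0.002 ]
corner [ 0.4852 -0.368   0.002 ]
corner [ 0.4533 -0.3338  0.002 ]
topcorner [ 0.5016 -0.2881  0.002 ]
topcorner [ 0.5332 -0.3236  0.002 ]
topcorner [ 0.4534 -0.3325  0.002 ]
coaster top ((599.1331787109375, -5.837211608886719), (114.04195404052734, 112.9628677368164), 1.597843050956726) 
 [[540.5594  49.0323]
 [543.7094 -63.8867]
 [657.7069 -60.7067]
 [654.557   52.2122]]
deck ((593.7554321289062, 98.60161590576172), (109.46759796142578, 105.7827377319336), 1.7846271991729736) 
 [[537.401  149.7628]
 [540.6953  44.0313]
 [650.1099  47.4405]
 [646.8156 153.1719]]
deck [0.6505 0.0465 0.024 ]
deck [0.5397 0.0431 0.024 ]
deck [0.648  0.1532 0.024 ]
deck [0.5355 0.1484 0.024 ]
tri deck step corner near side (array([0.6505, 0.0471, 0.0192]), np.float64(0.002199439466012331)) (array([0.5417, 0.0424, 0.025 ]), np.float64(0.004333305245646515))
tri coaster corner (array([ 0.6404, -0.0409,  0.0181]), np.float64(0.0016395330566222508))
tub rim (array([0.5919, 0.0881, 0.0704]), np.float64(0.0006519453796195926)) [0.591 0.088 0.074]
mat ((161.4450225830078, 263.4725341796875), (36.694278717041016, 38.38347625732422), 49.647769927978516) [0.4904 0.3423 0.003 ]
mat tri (array([0.4902, 0.343 , 0.0006]), np.float64(0.0008295263254319553))
handle [[458.6288 280.8351]
 [462.0103 273.2268]
 [490.402  285.8453]
 [487.0206 293.4536]]
[ 0.4601 -0.3146  0.105 ]
[ 0.4765 -0.3221  0.105 ]
[ 0.4513 -0.3821  0.105 ]
[ 0.435  -0.3746  0.105 ]
can [0.4806 0.0577 0.095 ] dish [0.7086 0.0772 0.022 ] [array([0.5028, 0.002 ]), array([ 0.5239, -0.0919])]
```

```bash
cat >> h.py <<'E'
from scipy.spatial.transform import Rotation as Ro
np.set_printoptions(precision=4,suppress=True)
def delta(*targets):
    "targets: (pos, rpy deg or None); prints tool-frame shift, rotvec from the measured pose"
    o=manip.observe(); R0=Ro.from_euler("xyz",o["ee_rot"],degrees=True); prev=None
    for p,r in targets:
        d=R0.inv().apply(np.array(p)-o["eef_pos"]); w=(R0.inv()*Ro.from_euler("xyz",r,degrees=True)).as_rotvec() if r is not None else np.zeros(3)
        print("shift",d,np.linalg.norm(d),"rot",w,np.degrees(np.linalg.norm(w)))
E
python3 - <<'E'
from h import *
delta(((.5915,.088,.13),None),((.5915,.088,.042),None))
S=np.array([.5953,.0453]);ux=np.array([-.0312,.9995]);uy=np.array([-ux[1],ux[0]])
for p in [(295,202.5),(330.7,202),(331.5,238.5),(295,239.3)]:
    w=onz("top",p,.023)[:2]; print(w,(w-S)@ux,(w-S)@uy)
E
```

```text
shift [-0.5473 -0.4083  0.0886] 0.6885762933650638 rot [0. 0. 0.] 0.0
shift [-0.5473 -0.4081  0.1766] 0.7051940019747134 rot [0. 0. 0.] 0.0
[0.6373 0.0402] -0.006445067707012734 -0.041769705400555565
[ 0.6407 -0.0419] -0.0885907833864931 -0.04266263707251025
[ 0.5559 -0.0455] -0.08956329200117619 0.04224619841167223
[0.5518 0.0376] -0.006374026669798569 0.043762142988455696
```

>>> arm_command([
  [[0.093,-0.547,-0.408,0.088,0,0,0],[0.093,-0.547,-0.408,0.088,0,0,0],[0.093,-0.547,-0.408,0.088,0,0,0],[0.093,-0.547,-0.408,0.088,0,0,0],[0.093,-0.547,-0.408,0.088,0,0,0],[0.093,-0.547,-0.408,0.088,0,0,0],[0.093,-0.547,-0.408,0.088,0,0,0],[0.093,-0.547,-0.408,0.088,0,0,0],[0.093,-0.547,-0.408,0.088,0,0,0],[0.093,-0.547,-0.408,0.088,0,0,0],[0.093,-0.547,-0.408,0.088,0,0,0],[0.093,-0.547,-0.408,0.088,0,0,0],[0.093,-0.547,-0.408,0.088,0,0,0],[0.093,-0.547,-0.408,0.088,0,0,0],[0.093,-0.547,-0.408,0.088,0,0,0],[0.093,-0.547,-0.408,0.088,0,0,0],[0.093,-0.547,-0.408,0.088,0,0,0],[0.093,-0.547,-0.408,0.088,0,0,0],[0.093,-0.547,-0.408,0.088,0,0,0]],
])

```text
t: 1.68
eef_pos: [0.5914, 0.0875, 0.1298]
ee_rot: [-179.9, -0.1, 164.5]
wrist_force: [-0.4, 0.8, 0.3]
grip_width: 0.0933
gripper_force: 0.0
```

>>> arm_command([
  [[0.093,0,0,0.035,0,0,0],[0.093,0,0,0.065,0,0,0],[0.093,0,0,0.087,0,0,0],[0.093,0,0,0.087,0,0,0],[0.093,0,0,0.087,0,0,0],[0.045,0,0,0.087,0,0,0],[0.045,0,0,0.087,0,0,0],[0.045,0,0,0.087,0,0,0],[0.045,0,0,0.087,0,0,0],[0.045,0,0,0.087,0,0,0],[0.045,0,0,0.087,0,0,0],[0.045,0,0,0.087,0,0,0]],
], grip_force=10)

```text
t: 2.68
eef_pos: [0.5917, 0.0892, 0.0441]
ee_rot: [180.0, 0.0, 164.7]
wrist_force: [-0.9, 0.4, 1.9]
grip_width: 0.055
gripper_force: 10.0
```

>>> arm_command([
  [[0.045,0,0,-0.03,0,0,0],[0.045,0,0,-0.06,0,0,0],[0.045,0.01,0.015,-0.07,0,0,0],[0.045,0.035,0.045,-0.07,0,0,0],[0.045,0.06,0.079,-0.07,0,0,0],[0.045,0.085,0.112,-0.07,0,0,0],[0.045,0.11,0.145,-0.07,0,0,0],[0.045,0.135,0.178,-0.07,0,0,0],[0.045,0.155,0.205,-0.07,0,0,0],[0.045,0.165,0.218,-0.065,0,0,0],[0.045,0.165,0.218,-0.04,0,0,0],[0.045,0.165,0.218,-0.01,0,0,0],[0.045,0.165,0.218,0.01,0,0,0],[0.045,0.165,0.218,0.018,0,0,0],[0.045,0.165,0.218,0.018,0,0,0],[0.045,0.165,0.218,0.018,0,0,0]],
])

```text
t: 4.02
eef_pos: [0.4902, 0.3432, 0.026]
ee_rot: [180.0, 0.0, 164.7]
wrist_force: [0.2, 0.4, -0.7]
grip_width: 0.0549
gripper_force: 10.0
```

Lower 3 mm more, release, and withdraw.

>>> arm_command([
  [[0.045,0,0,0.003,0,0,0],[0.045,0,0,0.003,0,0,0],[0.045,0,0,0.003,0,0,0],[0.07,0,0,0.003,0,0,0],[0.09,0,0,0.003,0,0,0],[0.09,0,0,0.003,0,0,0],[0.09,0,0,0.003,0,0,0],[0.09,0,0,0.003,0,0,0],[0.09,0,0,-0.03,0,0,0],[0.09,0,0,-0.07,0,0,0],[0.09,0,0,-0.11,0,0,0],[0.09,0,0,-0.15,0,0,0],[0.09,0,0,-0.15,0,0,0],[0.09,0,0,-0.15,0,0,0],[0.09,0,0,-0.15,0,0,0]],
])

```text
t: 5.27
eef_pos: [0.4891, 0.3426, 0.1752]
ee_rot: [-179.9, -0.0, 164.7]
wrist_force: [-0.7, -1.1, 0.0]
grip_width: 0.0899
gripper_force: 0.0
```

```bash
python3 - <<'E'
from h import *
for n in ("side","top"): cv2.imwrite(f"pics/{n}1.png",read_camera(n)[:,:,::-1])
s=cv2.imread("pics/side1.png")
cv2.imwrite("pics/tub1.png",cv2.resize(s[130:205,170:270],(400,300)))
# approach of the spatula: closing line across blade axis yaw 43.4 -> tool x along +-43.4
for yaw in (43.4,-136.6):
    print(yaw); delta(((.4567,-.3625,.17),(180,0,yaw)))
print(manip.observe()["joints"])
E
```

```text
43.4
shift [-0.155  -0.6882  0.0056] 0.705433448073517 rot [-0.0046  0.002   2.1174] 121.32043695930193
-136.6
shift [-0.155  -0.6882  0.0056] 0.705433448073517 rot [-0.0017 -0.004  -1.0242] 58.68013172080821
[-38.0627  33.0887   1.5398  93.9973  -1.0482  53.164   38.5796]
```

View pics/tub1.png

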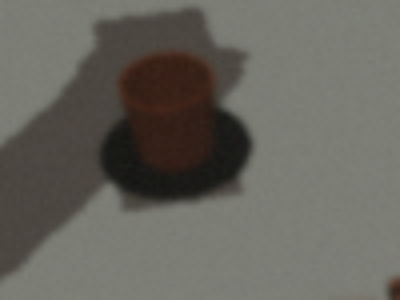

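Tub stands upright on the mat, centred on it (crop base ≈(173,155), mat ≈(176,147)). Now to the spatula.

>>> arm_command([
  [[0.09,-0.155,-0.688,0.005,0,0,2.117],[0.09,-0.155,-0.688,0.005,0,0,2.117],[0.09,-0.155,-0.688,0.005,0,0,2.117],[0.09,-0.155,-0.688,0.005,0,0,2.117],[0.09,-0.155,-0.688,0.005,0,0,2.117],[0.09,-0.155,-0.688,0.005,0,0,2.117],[0.09,-0.155,-0.688,0.005,0,0,2.117],[0.09,-0.155,-0.688,0.005,0,0,2.117],[0.09,-0.155,-0.688,0.005,0,0,2.117],[0.09,-0.155,-0.688,0.005,0,0,2.117],[0.09,-0.155,-0.688,0.005,0,0,2.117],[0.09,-0.155,-0.688,0.005,0,0,2.117],[0.09,-0.155,-0.688,0.005,0,0,2.117],[0.09,-0.155,-0.688,0.005,0,0,2.117],[0.09,-0.155,-0.688,0.005,0,0,2.117],[0.09,-0.155,-0.688,0.005,0,0,2.117],[0.09,-0.155,-0.688,0.005,0,0,2.117],[0.09,-0.155,-0.688,0.005,0,0,2.117],[0.09,-0.155,-0.688,0.005,0,0,2.117],[0.09,-0.155,-0.688,0.005,0,0,2.117]],
])

```text
t: 7.03
eef_pos: [0.4575, -0.3601, 0.1689]
ee_rot: [-179.8, 0.0, 43.5]
wrist_force: [1.0, 0.2, 0.8]
grip_width: 0.0898
gripper_force: 0.0
```

```bash
python3 - <<'E'
from h import *
o=manip.observe(); print(o["eef_pos"],o["ee_rot"],o["joints"])
delta(((.4567,-.3625,.17),(180,0,43.4)),((.4567,-.3625,.046),(180,0,43.4)))
# tub placement vs mat: rim centre from top
t=cv2.cvtColor(cv2.imread("pics/top1.png"),cv2.COLOR_BGR2HSV)
E
```

```text
[ 0.4575 -0.3601  0.1689] [-179.7714    0.0046   43.4777] [ 14.7637  36.0209  35.0908  97.368  -24.4742  54.7053  12.6654]
shift [-0.0022  0.0012 -0.0011] 0.0027330788466591997 rot [-0.004   0.0001  0.0014] 0.24150620352796115
shift [-0.0022  0.0017  0.1229] 0.12294950021401077 rot [-0.004   0.0001  0.0014] 0.24150620352796115
```

>>> arm_command([
  [[0.09,-0.002,0.001,0.04,0,0,0],[0.09,-0.002,0.001,0.08,0,0,0],[0.09,-0.002,0.001,0.11,0,0,0],[0.09,-0.002,0.001,0.123,0,0,0],[0.09,-0.002,0.001,0.123,0,0,0],[0.09,-0.002,0.001,0.123,0,0,0],[0.04,-0.002,0.001,0.123,0,0,0],[0.03,-0.002,0.001,0.123,0,0,0],[0.022,-0.002,0.001,0.123,0,0,0],[0.01,-0.002,0.001,0.123,0,0,0],[0.01,-0.002,0.001,0.123,0,0,0],[0.01,-0.002,0.001,0.123,0,0,0],[0.01,-0.002,0.001,0.123,0,0,0],[0.01,-0.002,0.001,0.123,0,0,0]],
], grip_force=40)

```text
t: 8.2
eef_pos: [0.4571, -0.3637, 0.0477]
ee_rot: [180.0, 0.0, 43.4]
wrist_force: [0.6, 0.0, -0.1]
grip_width: 0.0413
gripper_force: 0.0
```

```bash
python3 - <<'E'
from h import *
o=manip.observe(); print(o["eef_pos"],o["ee_rot"],o["joints"])
s=read_camera("side")[:,:,::-1]; cv2.imwrite("pics/side2.png",s)
cv2.imwrite("pics/grip2.png",cv2.convertScaleAbs(cv2.resize(s[330:450,290:450],(640,480),interpolation=cv2.INTER_CUBIC),alpha=1.5))
E
```

```text
[ 0.4571 -0.3637  0.0477] [179.9965   0.0016  43.4172] [ 18.9733  44.7353  28.7901 103.0276 -31.5044  40.4361  18.7225]
```

View pics/grip2.png

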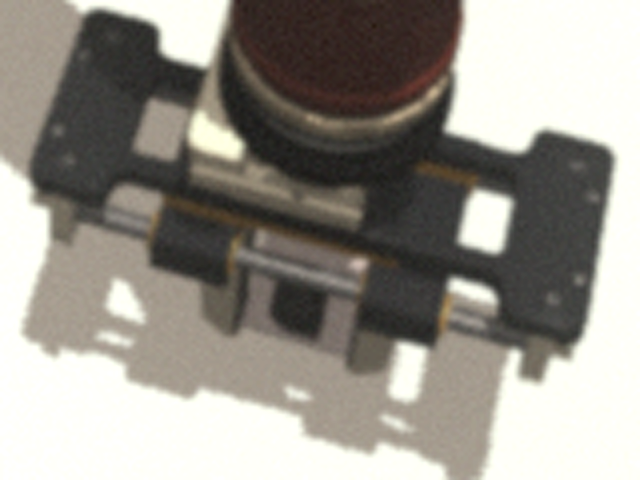

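The fingers (≈(222,310) and (368,345)) straddle the handle (≈(298,305)), centred; still closing. Keep closing.

>>> arm_command([
  [[0.01,0,0,0,0,0,0],[0.01,0,0,0,0,0,0],[0.01,0,0,0,0,0,0],[0.01,0,0,0,0,0,0],[0.01,0,0,0,0,0,0],[0.01,0,0,0,0,0,0],[0.01,0,0,0,0,0,0]],
])

```text
t: 8.83
eef_pos: [0.4571, -0.3636, 0.0476]
ee_rot: [-180.0, 0.0, 43.4]
wrist_force: [0.4, -0.1, -0.3]
grip_width: 0.0158
gripper_force: 40.0
```

```bash
python3 - <<'E'
from h import *
delta(((.6016,-.1581,.11),(180,0,91.8)),((.6016,-.1581,.053),(180,0,91.8)))
E
```

```text
shift [ 0.2462 -0.0499 -0.0624] 0.2588559091920349 rot [-0.0002  0.     -0.8444] 48.380913263269846
shift [ 0.2462 -0.0499 -0.0054] 0.2512866793343063 rot [-0.0002  0.     -0.8444] 48.380913263269846
```

>>> arm_command([
  [[0.01,0,0,-0.03,0,0,0],[0.01,0,0,-0.06,0,0,0],[0.01,0.03,-0.006,-0.062,0,0,-0.1],[0.01,0.06,-0.012,-0.062,0,0,-0.2],[0.01,0.09,-0.018,-0.062,0,0,-0.31],[0.01,0.12,-0.024,-0.062,0,0,-0.42],[0.01,0.15,-0.03,-0.062,0,0,-0.53],[0.01,0.18,-0.036,-0.062,0,0,-0.63],[0.01,0.21,-0.043,-0.062,0,0,-0.73],[0.01,0.235,-0.048,-0.062,0,0,-0.81],[0.01,0.246,-0.05,-0.062,0,0,-0.844],[0.01,0.246,-0.05,-0.062,0,0,-0.844],[0.01,0.246,-0.05,-0.035,0,0,-0.844],[0.01,0.246,-0.05,-0.015,0,0,-0.844],[0.01,0.246,-0.05,-0.005,0,0,-0.844],[0.01,0.246,-0.05,-0.005,0,0,-0.844],[0.01,0.246,-0.05,-0.005,0,0,-0.844]],
])

```text
t: 10.25
eef_pos: [0.6006, -0.1601, 0.0526]
ee_rot: [-179.9, 0.1, 91.6]
wrist_force: [0.7, 0.3, -0.8]
grip_width: 0.0158
gripper_force: 40.0
```

```bash
python3 - <<'E'
from h import *
o=manip.observe(); print(o["eef_pos"],o["ee_rot"],o["joints"])
for n,(x,y,w,h) in dict(side=(270,190,150,112),top=(280,180,150,112)).items():
    s=read_camera(n)[:,:,::-1]; cv2.imwrite(f"pics/{n}3.png",s)
    c=cv2.convertScaleAbs(cv2.resize(s[y:y+h,x:x+w],(600,448)),alpha=1.5)
    R=Ro.from_euler("xyz",o["ee_rot"],degrees=True); cv2.imwrite(f"pics/{n}3c.png",c)
    tip=o["eef_pos"]+R.apply([.0835,0,0]); tip[2]=.006; print(n,tip,proj(n,tip),(proj(n,tip)-[x,y])*4)
a=cv2.imread("pics/side3c.png"); b=cv2.imread("pics/top3c.png"); cv2.imwrite("pics/pre.png",cv2.resize(np.vstack([a,b]),(402,600)))
E
```

```text
[ 0.6006 -0.1601  0.0526] [-179.9306    0.0643   91.6128] [  1.8524  44.9229  18.7366  96.2341 -19.629   42.1515  31.7919]
side [ 0.5982 -0.0766  0.006 ] [344.462  267.6517] [297.8479 310.6068]
top [ 0.5982 -0.0766  0.006 ] [344.9809 221.8557] [259.9235 167.423 ]
```

View pics/side3c.png

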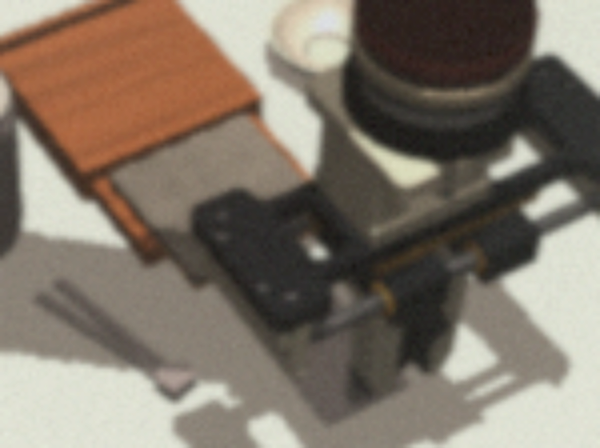

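The view shows the blade edge around (330,385), level and just short of the coaster, clear of the tweezers at (115,330). Insert.

>>> arm_command([
  [[0.01,0.015,0,0,0,0,0],[0.01,0.03,0,0,0,0,0],[0.01,0.045,0,0,0,0,0],[0.01,0.055,0,0,0,0,0],[0.01,0.061,0,0,0,0,0],[0.01,0.061,0,0,0,0,0],[0.01,0.061,0,0,0,0,0]],
])

```text
t: 10.93
eef_pos: [0.5999, -0.0979, 0.0532]
ee_rot: [179.9, 0.1, 91.8]
wrist_force: [0.1, -0.4, -1.1]
grip_width: 0.0155
gripper_force: 40.0
```

>>> arm_command([
  [[0.01,0,0,-0.006,0,0,0],[0.01,0.001,0,-0.012,0,0,0],[0.01,0.002,0,-0.017,0,0,0],[0.01,0.004,0,-0.022,0,0,0],[0.01,0.006,0,-0.027,0,0,0],[0.01,0.009,0,-0.032,0,0,0],[0.01,0.012,0,-0.037,0,0,0],[0.01,0.015,0,-0.042,0,0,0],[0.01,0.019,0,-0.046,0,0,0],[0.01,0.023,0,-0.05,0,0,0],[0.01,0.023,0,-0.05,0,0,0],[0.01,0.023,0,-0.05,0,0,0]],
])

```text
t: 11.93
eef_pos: [0.5991, -0.0735, 0.1029]
ee_rot: [180.0, -0.0, 91.8]
wrist_force: [1.0, -1.1, -2.3]
grip_width: 0.0156
gripper_force: 40.0
```

```bash
python3 - <<'E'
from h import *
o=manip.observe(); print(o["eef_pos"],o["wrist_force"])
s=read_camera("side")[:,:,::-1]; a=cv2.resize(s[165:265,240:390],(600,400)); t=read_camera("top")[:,:,::-1]; b=cv2.resize(t[180:230+20,240:345],(420,280))
c=np.zeros((600,600,3),np.uint8); c[:320]=a[:320]; c[320:600,:420]=b
cv2.imwrite("pics/lever4.png",cv2.convertScaleAbs(c,alpha=1.5))
E
```

```text
[ 0.5991 -0.0735  0.1029] [ 1.0059 -1.0561 -2.2501]
```

View pics/lever4.png

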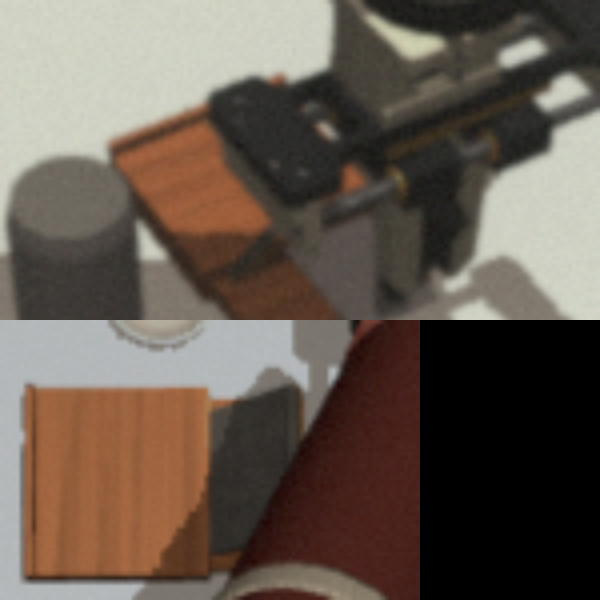

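Coaster is levered up, its far edge against the step (top crop: coaster spans x 210–300). Continue past vertical.

>>> arm_command([
  [[0.01,0.004,0,-0.004,0,0,0],[0.01,0.009,0,-0.007,0,0,0],[0.01,0.014,0,-0.009,0,0,0],[0.01,0.02,0,-0.011,0,0,0],[0.01,0.026,0,-0.012,0,0,0],[0.01,0.032,0,-0.013,0,0,0],[0.01,0.038,0,-0.013,0,0,0],[0.01,0.044,0,-0.013,0,0,0],[0.01,0.05,0,-0.013,0,0,0],[0.01,0.056,0,-0.013,0,0,0],[0.01,0.056,0,-0.013,0,0,0],[0.01,0.056,0,-0.013,0,0,0],[0.01,0.056,0,-0.013,0,0,0],[0.01,0.056,0,-0.013,0,0,0]],
])

```text
t: 13.2
eef_pos: [0.5971, -0.019, 0.1157]
ee_rot: [-180.0, 0.0, 91.7]
wrist_force: [-0.5, -0.6, -1.3]
grip_width: 0.0161
gripper_force: 40.0
```

```bash
python3 - <<'E'
from h import *
o=manip.observe(); print(o["eef_pos"],o["wrist_force"])
s=read_camera("side")[:,:,::-1]; a=cv2.resize(s[165:265,240:390],(600,400)); t=read_camera("top")[:,:,::-1]; b=cv2.resize(t[180:230+20,240:345],(420,280))
c=np.zeros((600,600,3),np.uint8); c[:320]=a[:320]; c[320:600,:420]=b
cv2.imwrite("pics/flip5.png",cv2.convertScaleAbs(c,alpha=1.5))
E
```

```text
[ 0.5971 -0.019   0.1157] [-0.5371 -0.6187 -1.3064]
```

View pics/flip5.png

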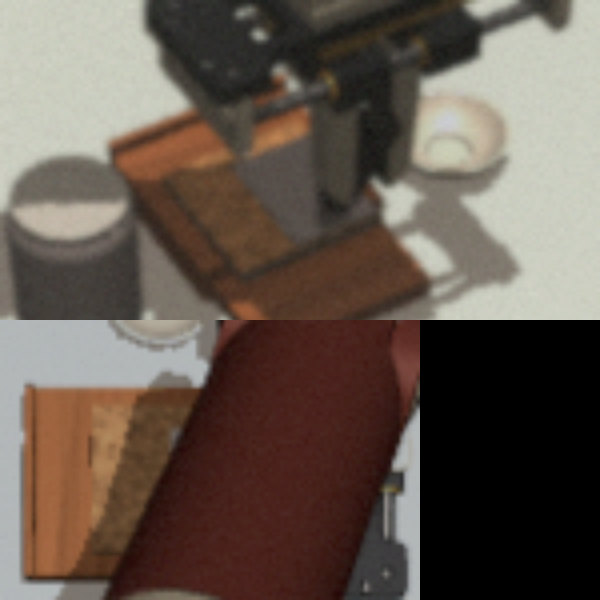

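Coaster lies cork-up on the deck (top crop x≈90 leftwards edge, tail near the step). Withdraw and lay the spatula down.

>>> arm_command([
  [[0.01,-0.025,0,-0.005,0,0,0],[0.01,-0.06,0,-0.005,0,0,0],[0.01,-0.095,0,-0.005,0,0,0],[0.01,-0.13,0,-0.005,0,0,0],[0.01,-0.16,0,0,0,0,0],[0.01,-0.16,0,0.025,0,0,0],[0.01,-0.16,0,0.045,0,0,0],[0.01,-0.16,0,0.06,0,0,0],[0.01,-0.16,0,0.066,0,0,0],[0.01,-0.16,0,0.066,0,0,0],[0.01,-0.16,0,0.066,0,0,0]],
])

```text
t: 14.22
eef_pos: [0.6024, -0.1787, 0.05]
ee_rot: [180.0, 0.0, 91.8]
wrist_force: [0.4, -1.0, -1.2]
grip_width: 0.0155
gripper_force: 40.0
```

>>> arm_command([
  [[0.01,0,0,0.001,0,0,0],[0.01,0,0,0.002,0,0,0],[0.01,0,0,0.003,0,0,0],[0.01,0,0,0.003,0,0,0],[0.01,0,0,0.003,0,0,0]],
])

```text
t: 14.63
eef_pos: [0.6026, -0.1782, 0.0475]
ee_rot: [179.9, 0.0, 91.8]
wrist_force: [0.3, -0.3, 3.5]
grip_width: 0.0159
gripper_force: 40.0
```

>>> arm_command([
  [[0.025,0,0,0.003,0,0,0],[0.04,0,0,0.003,0,0,0],[0.06,0,0,0.003,0,0,0],[0.06,0,0,0.003,0,0,0],[0.06,0,0,0.003,0,0,0],[0.06,0,0,0.003,0,0,0],[0.06,0,0,-0.02,0,0,0],[0.06,0,0,-0.05,0,0,0],[0.06,0,0,-0.09,0,0,0],[0.06,0,0,-0.13,0,0,0],[0.06,0,0,-0.15,0,0,0],[0.06,-0.04,0,-0.15,0,0,0],[0.06,-0.08,0,-0.15,0,0,0],[0.06,-0.12,0,-0.15,0,0,0],[0.06,-0.16,0,-0.15,0,0,0],[0.06,-0.2,0,-0.15,0,0,0],[0.06,-0.2,0,-0.15,0,0,0],[0.06,-0.2,0,-0.15,0,0,0]],
])

```text
t: 16.13
eef_pos: [0.606, -0.3822, 0.196]
ee_rot: [-179.9, 0.1, 91.4]
wrist_force: [-0.5, -0.1, -0.0]
grip_width: 0.06
gripper_force: 0.0
```

```bash
python3 - <<'E'
from h import *
s=read_camera("side")[:,:,::-1]; t=read_camera("top")[:,:,::-1]
a=cv2.resize(s[140:290,180:420],(640,400))[:,:]; b=cv2.resize(t[165:285,140:400],(640,295))
a=cv2.resize(a,(480,300)); c=np.zeros((595,640,3),np.uint8); c[:300,:480]=a; c[300:]=b
cv2.imwrite("pics/end6.png",cv2.convertScaleAbs(c,alpha=1.5)); cv2.imwrite("pics/top6.png",t); cv2.imwrite("pics/side6.png",s)
E
```

```text
(no output)
```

View pics/end6.png

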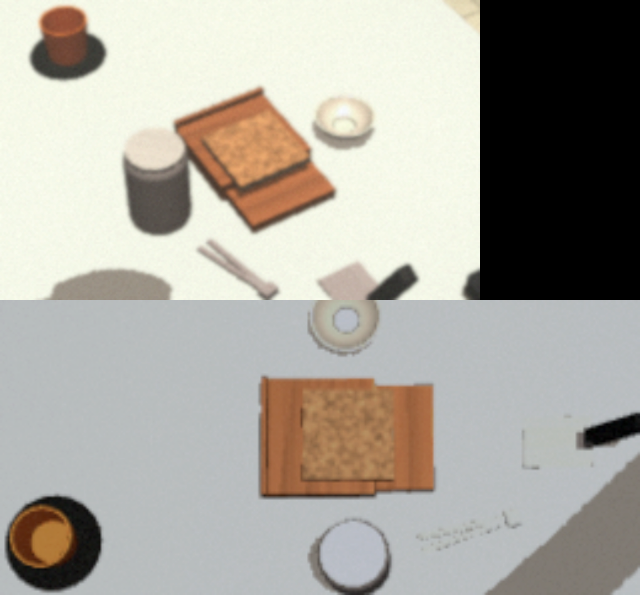

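```bash
python3 - <<'E'
from h import *
S=np.array([.5953,.0453]);ux=np.array([-.0312,.9995]);uy=np.array([-ux[1],ux[0]]);k=640/260
f=lambda x,y:(140+x/k,165+(y-300)/(295/120))
w=onz("top",f(348,435),.033)[:2]-S; print("coaster",w@ux,w@uy)
print("tub",onz("top",f(43,537),.053)[:2],tri((180+63/2,140+21/2),f(43,537)),"mat .4903 .3425")
print(onz("top",f(524,443),.002),manip.observe()["t"])
E
```

```text
coaster 0.024364862463040003 0.0005844536951099211
tub [0.4897 0.3394] (array([0.49  , 0.3395, 0.0525]), np.float64(0.0005202870875296043)) mat .4903 .3425
[ 0.5963 -0.0952  0.002 ] 16.2333
```

The final view shows the coaster cork-up on the deck at 24 mm past the step. The tub is 3 mm off the mat's centre, and the spatula lies flat on the shelf.

```bash
python3 -c "
from station import order; print(order.hand_in())"
```

```text
the job is handed in; nothing more can be done
None
```

I handed the job in at about 16 s: the tub is upright on the mat about 3 mm off centre, the coaster lies cork-up on the deck about 24 mm past the step, and the spatula rests flat on the shelf; no verdict came back, and the canister, dish and tweezers look unmoved in the last picture.

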